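# Register a printing block in the corner of the printing board

### The job

Get the oblong lino printing block on the board ready for printing: with the fingertips push it square and flush against the long rail, well before it reaches the corner pocket, then keep it on the rail and slide it along into the pocket until it sits snug in the corner, touching both the rail and the end stop. Only push the block: never lift, tip or carry it. Leave the round block and everything else on the table where it is, and finish with the hand clear.

Things in the scene. Friction and masses are not known exactly. Their poses are not given: they have to be found in the camera images.
- board: Fixed white registration board with a thin grey grid (it does not move), 190 (x) by 340 (y) by 12 mm thick, flat on the table. Origin on its underside at table height; its top is 12 mm higher. Own axes: z up; it spans x = -100 to +90 and y = -170 to +170 mm. Dark steel strips 14 mm high stand on it: rail, end stop and lip. They enclose the corner pocket, 49 mm wide, 35 mm deep, open above and towards -y.
- rail (a point): Point on the rail's inner face (board x = +70 mm), at the board's top, half-way along (board y = 0). The rail runs all along the board's +x edge, parallel to board y, from y = -170 to +170 mm, 20 mm wide, 14 mm high; its -y end is open. Axes as the board's.
- stop (a point): Point on the end stop's inner face (board y = +150 mm), at the board's top, at board x = +45.5 mm, mid-pocket. The stop closes the rail's +y end from x = +1 to +70 mm, 14 mm high. Axes as the board's.
- lip (a point): Inner corner of the short lip's open end, at the board's top: board x = +21, y = +115 mm. The lip, 20 mm wide and 14 mm high, faces the rail and runs from here to the stop; the block passes between lip and rail with 4 mm to spare, so only if it lies along the rail. Half of the block stays outside the pocket. Axes as the board's.
- pocket (a point): The block's place in the corner pocket: where the centre of the block's underside is when it is seated, on the board's top, at board x = +47.5, y = +115, z = +12 mm; axes as the board's.
- block: The oblong printing block: wood with a grey lino face and a carved leaf, a plain box of 45 (x) by 70 (y) by 20 mm (z, up), 60 to 110 g, loose on the board. Origin at the centre of its underside. At the start it lies 60 to 90 mm from its rail position in board x, its long side turned up to 0.3 rad from the rail. It slides under a push of about 1 N. Either end may go in first.
- round_block: Bystander: round printing block, 44 mm across, 20 mm high, same wood and lino, loose on the board beside the oblong one, 95 mm or more between their centres; the two change places from start to start. Origin at the centre of its underside.
- tape: Bystander: roll of clear tape lying flat on the board near the lip, 48 mm across, 18 mm high. Origin under its centre.
- eraser: Bystander: white eraser, 24 by 50 by 13 mm, on the table on the -x side of the board. Origin under its centre.
- glue: Bystander: white glue bottle, 40 mm across, 100 mm high, standing on the table beyond the rail. Origin under its centre.
- ink: Bystander: glass ink jar with a black lid, 56 mm across, 55 mm high, standing on the table beyond the rail. Origin under its centre.
- ruler: Bystander: aluminium ruler, 34 by 300 by 9 mm, lying on the table beyond the jars, parallel to the rail. Origin under its centre.
- brayer: Bystander: ink roller with a wooden handle, 78 by 156 by 32 mm, lying on the table past the board's -y end. Origin near its yoke, at table height.
Not all that is in view belongs to the job. What is shaped like the block but green or yellow is not meant.

How it is judged:
On the way, in this order (a step that is already met when the one before it is completed fails the run):
1. the block lies flush against the rail, still more than 50 mm short of its place in the pocket (x of block in the frame of pocket between -0.003 and 0.003 m and angle between the y axis of block and the y axis of board, either way round below 0.06 rad and y of block in the frame of pocket below -0.05 m), for 0.2 s.
2. the block is part-way into the pocket, still along the rail (within 5 mm and 0.1 rad) (x of block in the frame of pocket between -0.005 and 0.005 m and angle between the y axis of block and the y axis of board, either way round below 0.1 rad and y of block in the frame of pocket between -0.05 and -0.008 m), for 0.05 s.
At the end, for the whole second after the job is handed in: The oblong block rests flat on the board in the corner pocket, within 3 mm of touching the rail and the end stop, square to the rail within 0.06 rad, at rest (x of block in the frame of pocket between -0.003 and 0.003 m and angle between the y axis of block and the y axis of board, either way round below 0.06 rad and y of block in the frame of pocket between -0.003 and 0.003 m and z of block in the frame of pocket between -0.003 and 0.003 m and angle between block's own z axis and vertical below 0.05 rad and linear speed of block below 0.01 m/s).
It fails at once if the block is lifted more than 8 mm off the board or tipped by more than 0.25 rad (z of block in the frame of pocket above 0.008 m or angle between block's own z axis and vertical above 0.25 rad).
It fails at once if the block is pushed off the board (z of block in the frame of pocket below -0.006 m).
It fails at once if a bystander is moved more than 15 mm (distance of any of round_block, tape, eraser, glue, ink, ruler, brayer from where it was at the start of the episode above 0.015 m).
It also fails if it takes over 58 s, if anything falls off the work surface, if the arm or the gripper's body presses on something with over 40 N, if the wrist force passes 120 N, or if a joint passes its speed limit or range.

### The arm

A 6-joint arm with a two-finger parallel gripper is mounted at the origin on the work surface. World frame = base frame: x ahead of the robot, y to its left, z up, the work surface at z = 0. Lengths are in m, angles in rad, forces in N, time in s.
With the tool pointing down it reaches from about 0.3 to 0.95 m from the base axis. Payload 3.1 kg.
Tool frame: the origin (TCP) lies at the very end of the fingers, on their centre line; the grasp point (between the pads) lies 19 mm behind it; z points along the fingers, y is the direction in which the jaws open and shut (so a half turn about z gives the same grasp; the last joint's range is limited). The gripper opens to 85 mm and grips with 20 to 120 N. Pads are 22 mm wide; open, the fingers measure 114 mm over their backs; the gripper's body (76 mm by 85 mm) begins 54 mm behind the grasp point. The pads swing forward as they close: fully open they stand 13 mm farther back than shut.
Start: joints at [-1.172, 0.308, 1.634, -0, 1.2, -0.07], TCP at [0.282, -0.558, 0.231] pointing down, gripper open.
Joint ranges: [-3.06, 3.06], [-0.79, 1.96], [0.05, 2.63], [-1.19, 4.34], [0.05, 2.64], [-2.94, 2.94]. Speed limits (rad/s): [2.79, 2.79, 3.14, 3.14, 3.14, 3.14].

### API

Orientations are given as a unit quaternion [w, x, y, z].
In Python, from workcell import manip, vision gives the robot as it stands.
- The arm moves only by the shell command python3 -m jog 'ROWS' [FORCE]. ROWS is a JSON object of lists of equal length, an entry for each row: "grip": the closure, from 0 (fully open) to 1 (shut); "offset": the shift along the tool's x, y, z in cm, a list of three; "yaw": the turn about the tool's z in degrees. A call has exactly 5 rows; each row shifts and turns the commanded pose from where the row before left it, along the tool's axes as they then stand; what a row does not reach is not made up. A row lasts 1/10 s, in which the tool goes at most 50 mm and 8.59 degrees, less where a joint would pass 70% of its speed; a pose out of reach is approached as far as the arm can. A call is refused whole if a number of a shift passes 5 or a number of a turn 8.59, either way. A call with a gripper value outside its range is refused whole. The fingers move at their own pace and stop on an object; FORCE is the grip in N (left out, the last holds). Time passes only in rows, so rows that do not move let the fingers close, or fill a call up. It gives the time, the measured TCP pose, the force and the opening at its end, in the units of the state.
- manip.observe(): the state, without advancing time (a new reading comes with each control period).
- vision.capture(name): name is "scene" or "top" or "wrist"; returns a dict with "image" (480x640x3 uint8, red, green, blue), "K" (3x3 intrinsics, pixels), "view" (4x4, takes a point from world to camera coordinates); the wrist camera has in their place "hand_eye" (4x4, takes a point from camera to tool coordinates, whose origin is the TCP and whose axes are the flange's). Camera axes: x right, y up, looking along -z (the intrinsics and any distortion apply to the point x, -y, -z); pixel columns grow to the right and rows downward; lengths in m; the calibration is good to about 2 mm. A picture is of the moment at which its call begins: read the wrist's pose just before it. There is no depth.
- manip.sign_off(): hands the job in, once; it reports no verdict.
The state is a dict: "t": time; "joint_positions": joint angles; "dq": joint speeds; "tau": joint torques, N m; "tcp_pos": TCP position; "ee_rot": TCP orientation; "ft_force": force on the tool from outside, world axes, zero at the start; "moment": the same for the moment, N m; "opening": finger opening in m.
Only numpy, scipy, OpenCV 4.12 (cv2) and the standard library are available. Lean on these libraries where they do the work, as an engineer would, in place of code of your own. Each camera call takes 0.05 s, during which the arm holds its last target.

## Working session

There is one attempt and no reset: what is moved stays moved. The work goes in short steps, Python scripts to look and compute and a shell command to move; the robot and the scene stay as the last step left them, time stands still between calls to the robot, and variables do not carry over. Pictures are saved under pics/ and viewed, and the job is handed in when it is done.

```bash
mkdir -p pics; ls
python3 - <<'E'
from workcell import manip, vision
import cv2,numpy as np
s=manip.observe(); print({k:np.round(v,3).tolist() for k,v in s.items()})
for n in ["scene","top"]:
    c=vision.capture(n); cv2.imwrite(f"pics/{n}0.png",c["image"][:,:,::-1]); print(n,c["K"],c["view"],[k for k in c])
c=vision.capture("wrist");cv2.imwrite("pics/wrist0.png",c["image"][:,:,::-1]); print(c["K"],c["hand_eye"])
E
```

```text
pics
{'t': 0.0, 'joint_positions': [-1.172, 0.309, 1.635, -0.0, 1.2, -0.07], 'dq': [0.001, 0.0, 0.0, -0.001, -0.0, 0.002], 'tau': [-0.0, -41.525, -27.667, -0.0, 0.01, 0.0], 'tcp_pos': [0.282, -0.557, 0.23], 'ee_rot': [-0.001, 0.973, 0.232, -0.0], 'ft_force': [-0.023, -0.922, 0.413], 'moment': [-0.044, 0.008, -0.01], 'opening': 0.086}
scene [[489.02413709   0.         323.9479586 ]
 [  0.         489.02413709 238.15711992]
 [  0.           0.           1.        ]] [[ 0.6021456   0.79829604 -0.01200463 -0.32038793]
 [-0.44085838  0.34499519  0.8286267   0.21492499]
 [ 0.66563095 -0.49366158  0.55967284 -1.21215415]
 [ 0.          0.          0.          1.        ]] ['image', 'K', 'view']
top [[490.72248084   0.         321.60620968]
 [  0.         490.72248084 235.29969792]
 [  0.           0.           1.        ]] [[ 0.00733443 -0.9998807   0.01359348 -0.0077174 ]
 [ 0.98752745  0.00938052  0.15716722 -0.5569158 ]
 [-0.15727599  0.0122712   0.98747845 -0.74715876]
 [ 0.          0.          0.          1.        ]] ['image', 'K', 'view']
[[344.93440486   0.         319.00878019]
 [  0.         344.93440486 235.5196285 ]
 [  0.           0.           1.        ]] [[-7.23738467e-04  9.65243359e-01  2.61351744e-01  6.54993100e-02]
 [ 9.99999689e-01  6.16358022e-04  4.92832965e-04  2.53703871e-04]
 [ 3.14617503e-04  2.61352019e-01 -9.65243505e-01 -1.42984463e-01]
 [ 0.00000000e+00  0.00000000e+00  0.00000000e+00  1.00000000e+00]]
```

View pics/top0.png

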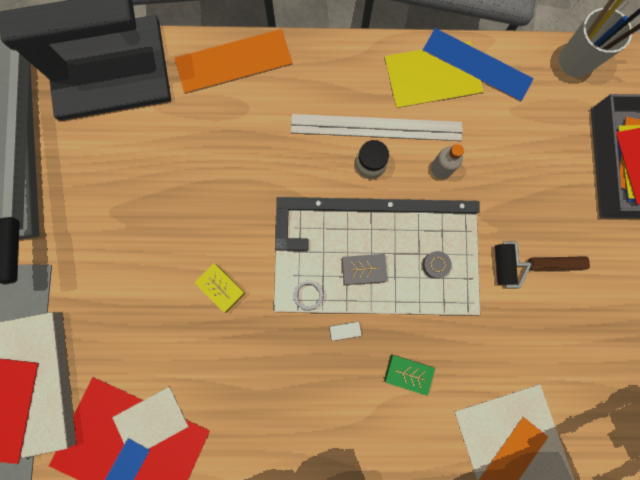

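View pics/scene0.png

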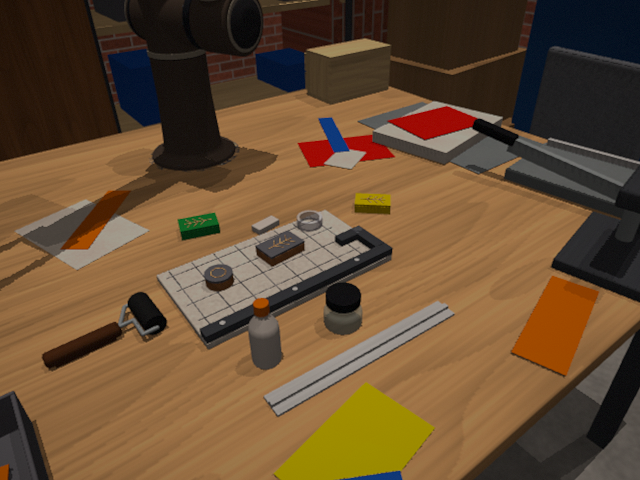

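The top view shows the board at px (275–480, 198–315). The rail is at the top (+x), with the pocket at the left. The oblong block is at (365,269), the round block at (437,264), and the tape at (308,296) near the lip. The green and yellow lookalikes are off the board. Next I'll measure positions.

```bash
cat > h.py <<'E'
import numpy as np,cv2
from workcell import manip,vision
def ray(c,uv):
    K=np.array(c["K"]);V=np.array(c["view"]);R=V[:3,:3];o=-R.T@V[:3,3]
    d=np.linalg.solve(K,np.array([uv[0],uv[1],1.]));d=R.T@(d*[1,-1,-1]);return o,d
def onz(c,uv,z):
    o,d=ray(c,uv);return o+d*(z-o[2])/d[2]
def tri(c1,u1,c2,u2):
    A=[];b=[]
    for c,u in((c1,u1),(c2,u2)):
        o,d=ray(c,u);d=d/np.linalg.norm(d);P=np.eye(3)-np.outer(d,d);A.append(P);b.append(P@o)
    return np.linalg.lstsq(np.vstack(A),np.hstack(b),rcond=None)[0]
def proj(c,p):
    V=np.array(c["view"]);q=V[:3,:3]@p+V[:3,3];q=np.array(c["K"])@(q*[1,-1,-1]);return q[:2]/q[2]
def state():
    s=manip.observe();w,x,y,z=s["ee_rot"]
    from scipy.spatial.transform import Rotation as Ro
    return s,Ro.from_quat([x,y,z,w]).as_matrix()
E
python3 - <<'E'
from h import *
c=vision.capture("top");s=vision.capture("scene")
im=c["image"][185:325,265:490];cv2.imwrite("pics/topz.png",cv2.resize(im,None,fx=3.5,fy=3.5,interpolation=cv2.INTER_CUBIC)[:,:,::-1])
im=s["image"][195:345,150:400];cv2.imwrite("pics/scenez.png",cv2.resize(im,None,fx=3.2,fy=3.2,interpolation=cv2.INTER_CUBIC)[:,:,::-1])
_,R=state();print(R.round(3))
E
```

```text
[[ 0.892  0.452 -0.   ]
 [ 0.452 -0.892  0.001]
 [ 0.    -0.001 -1.   ]]
```

View pics/topz.png

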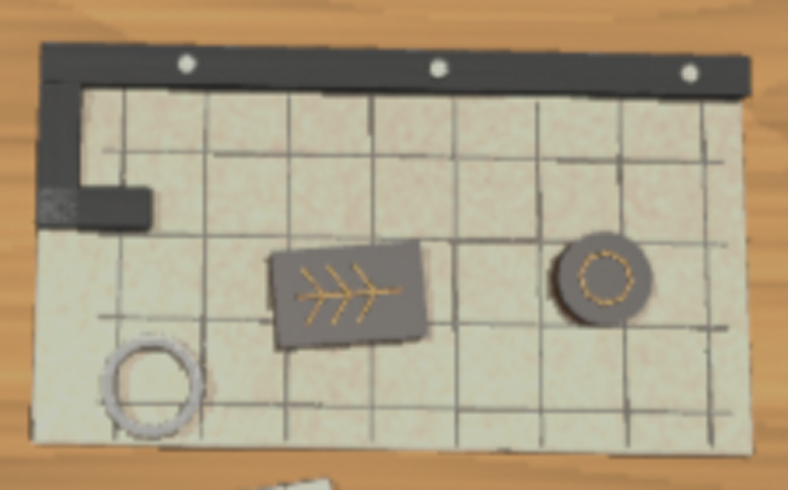

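View pics/scenez.png

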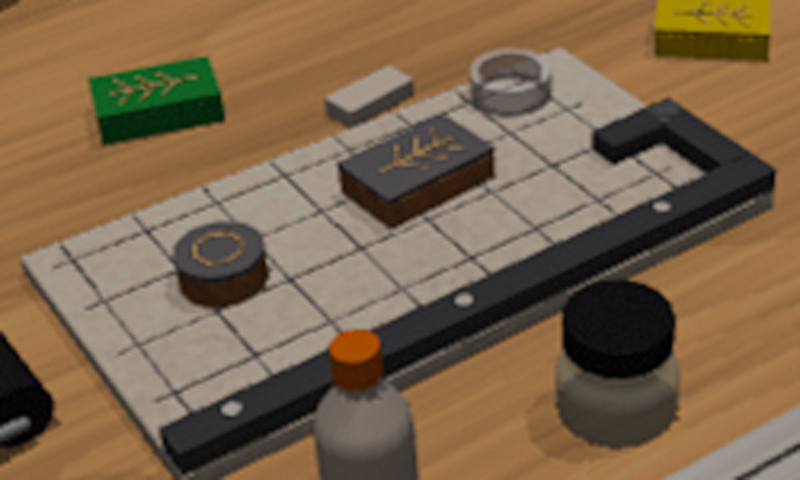

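The zoomed views give clear corners. In the top crop the block's lino face has corners (271,253), (419,240), (427,339), (277,349). The rail bolts are at (187,64), (438,69), (690,73). Next I'll triangulate these.

Run:
```python
from h import *
c=vision.capture("top");s=vision.capture("scene")
T=lambda x,y:((x+.5)/3.5-.5+265,(y+.5)/3.5-.5+185)
S=lambda x,y:((x+.5)/3.2-.5+150,(y+.5)/3.2-.5+195)
for n,a,b in[("bolt+y",(187,64),(661,206)),("bolt0",(438,69),(464,300)),("bolt-y",(690,73),(232,408)),
 ("blk x+y-",(419,240),(392,197)),("blk x+y+",(271,253),(493,153)),("blk x-y-",(427,339),(340,175)),("blk x-y+",(277,349),(448,116)),("round",(605,277),(219,249)),
 ("lip -x-y corner",(152,228),(597,138)),("board +y-x",(33,442),(560,48)),("board -y-x",(752,453),(24,260))]:
    print(n,tri(c,T(*a),s,S(*b)).round(4))
# masked faces in top view
im=c["image"];hsv=cv2.cvtColor(im,cv2.COLOR_RGB2HSV)
m=((hsv[...,2]<150)&(hsv[...,2]>80)&(hsv[...,1]<60)).astype(np.uint8);m[:, :265]=0;m[:,490:]=0;m[:214]=0;m[325:]=0
m=cv2.morphologyEx(cv2.morphologyEx(m,cv2.MORPH_CLOSE,np.ones((3,3))),cv2.MORPH_OPEN,np.ones((7,7)))
for k in cv2.findContours(m,cv2.RETR_EXTERNAL,cv2.CHAIN_APPROX_NONE)[0]:
    if cv2.contourArea(k)<250: continue
    r=cv2.minAreaRect(k);b=cv2.boxPoints(r);P=np.array([onz(c,u,.032) for u in b]);print(cv2.contourArea(k),r,P.round(4).tolist(),P.mean(0).round(4))
# rail inner edge on z=.026 plane & rail outer
for u in[(84,88),(400,92),(748,97)]:print("rail in",onz(c,T(*u),.026).round(4))
for u in[(80,86),(80,185)]:print("stop in",onz(c,T(*u),.026).round(4))
for n,u,z in[("ink",(373,148),.055),("glue cap",(456,151),.1),("glue body",(447,165),.06)]:print(n,onz(c,u,z).round(4))
```

```text
bolt+y [0.6146 0.0032 0.0256]
bolt0 [ 0.6137 -0.1166  0.0249]
bolt-y [ 0.6129 -0.2368  0.0258]
blk x+y- [ 0.5309 -0.1048  0.0315]
blk x+y+ [ 0.5243 -0.037   0.0261]
blk x-y- [ 0.4855 -0.1094  0.0218]
blk x-y+ [ 0.4804 -0.0383  0.0274]
round [ 0.5142 -0.1922  0.03  ]
lip -x-y corner [0.5376 0.0205 0.0187]
board +y-x [0.4362 0.0739 0.0089]
board -y-x [ 0.4339 -0.2642  0.0081]
1242.0 ((363.45135498046875, 268.7698974609375), (30.465702056884766, 45.23292541503906), 86.18592071533203) [[0.5266, -0.0332, 0.032], [0.5322, -0.1068, 0.032], [0.4827, -0.1095, 0.032], [0.4773, -0.0365, 0.032]] [ 0.5047 -0.0715  0.032 ]
599.5 ((436.5, 264.5), (27.0, 27.0), 90.0) [[0.5345, -0.169, 0.032], [0.5349, -0.2133, 0.032], [0.4908, -0.2118, 0.032], [0.4904, -0.1679, 0.032]] [ 0.5126 -0.1905  0.032 ]
rail in [0.6023 0.0518 0.026 ]
rail in [ 0.6019 -0.0984  0.026 ]
rail in [ 0.6011 -0.2647  0.026 ]
stop in [0.6032 0.0538 0.026 ]
stop in [0.5556 0.0529 0.026 ]
ink [ 0.7009 -0.0861  0.055 ]
glue cap [ 0.6819 -0.209   0.1   ]
glue body [ 0.6718 -0.2054  0.06  ]
```

Both views agree. The rail face is at x≈0.603 and parallel to world y to within about 0.007 rad. The stop face is at y≈0.054. The block is centred at about (0.505, -0.072) and turned about -0.09 rad. Its end is about 90 mm short of the pocket place, so I can push it straight to the rail. First I'll turn the hand square and part-close the fingers.

```bash
python3 -m jog '{"grip":[0.65,0.65,0.65,0.65,0.65],"offset":[[0,0,0],[0,0,0],[0,0,0],[0,0,0],[0,0,0]],"yaw":[8,8,8,3.3,0]}' 40
```

```text
t: 0.85
tcp_pos: [0.2823, -0.5576, 0.2312]
ee_rot: [-0.0, 1.0, -0.004, -0.0]
ft_force: [-0.3, 0.6, -0.2]
opening: 0.0301
```

```bash
python3 -m jog '{"grip":[0.65,0.65,0.65,0.65,0.65],"offset":[[1.6,-4.5,0],[1.6,-4.5,0],[1.6,-4.5,0],[1.6,-4.5,0],[1.6,-4.5,0]],"yaw":[0,0,0,0,0]}'; python3 -c "
from h import *
print(state()[1].round(3))"
```

```text
t: 1.35
tcp_pos: [0.3644, -0.3315, 0.2314]
ee_rot: [0.0, 1.0, -0.003, 0.0]
ft_force: [0.0, 0.8, 0.4]
opening: 0.0298
[[ 1.    -0.007  0.001]
 [-0.007 -1.    -0.   ]
 [ 0.001  0.    -1.   ]]
```

```bash
python3 -m jog '{"grip":[0.65,0.65,0.65,0.65,0.65],"offset":[[1.6,-4.6,0],[1.6,-4.6,0],[1.6,-4.6,0],[1.6,-4.6,0],[1.6,-4.6,0]],"yaw":[0,0,0,0,0]}'
```

```text
t: 1.85
tcp_pos: [0.4463, -0.102, 0.2317]
ee_rot: [0.0, 1.0, -0.003, 0.001]
ft_force: [1.2, -0.2, -0.5]
opening: 0.03
```

```bash
python3 -m jog '{"grip":[0.65,0.65,0.65,0.65,0.65],"offset":[[1,-2.9,0],[0,0,4],[0,0,4],[0,0,4],[0,0,3]],"yaw":[0,0,0,0,0]}'
```

```text
t: 2.35
tcp_pos: [0.455, -0.0744, 0.0793]
ee_rot: [-0.0, 1.0, -0.003, -0.001]
ft_force: [-0.5, -0.2, -0.2]
opening: 0.0298
```

Run:
```python
from h import *
s,R=state();print(s["tcp_pos"],s["opening"])
w=vision.capture("wrist");cv2.imwrite("pics/w1.png",w["image"][:,:,::-1])
c=vision.capture("scene");cv2.imwrite("pics/s1.png",cv2.resize(c["image"][100:340,130:450],None,fx=2.4,fy=2.4)[:,:,::-1])
```

```text
[ 0.45504817 -0.07435764  0.07931346] 0.029835004064395317
```

View pics/w1.png

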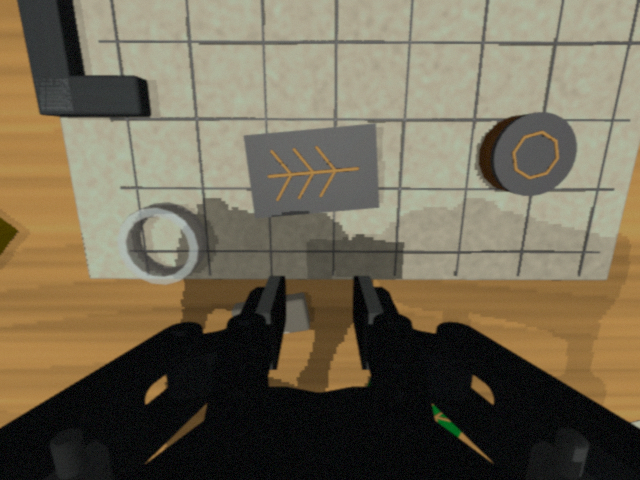

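View pics/s1.png

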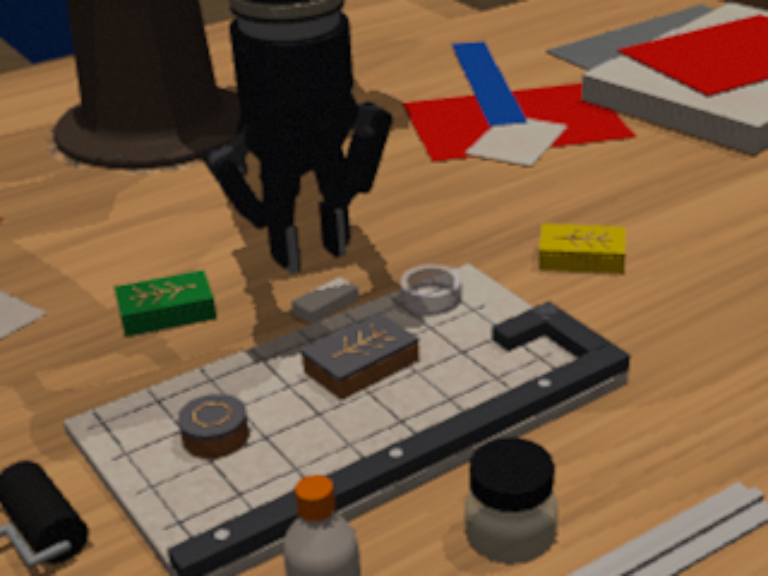

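The wrist view shows the open fingertips on the -x side of the block (block at (312,168)). The eraser is at (285,315), behind and below the left finger. The descent spot is clear if I move slightly towards +x.

```bash
python3 -m jog '{"grip":[0.65,0.65,0.65,0.65,0.65],"offset":[[0.3,0,0],[0,0,2.2],[0,0,2],[0,0,1.3],[0,0,0.6]],"yaw":[0,0,0,0,0]}'
python3 - <<'E'
from h import *
w=vision.capture("wrist");cv2.imwrite("pics/w2.png",w["image"][:,:,::-1])
c=vision.capture("scene");cv2.imwrite("pics/s2.png",cv2.resize(c["image"][160:320,180:400],None,fx=3.5,fy=3.5)[:,:,::-1])
E
```

```text
t: 2.95
tcp_pos: [0.4602, -0.0752, 0.0208]
ee_rot: [0.0, 1.0, -0.004, 0.001]
ft_force: [-0.3, -0.2, 0.4]
opening: 0.03
```

View pics/w2.png

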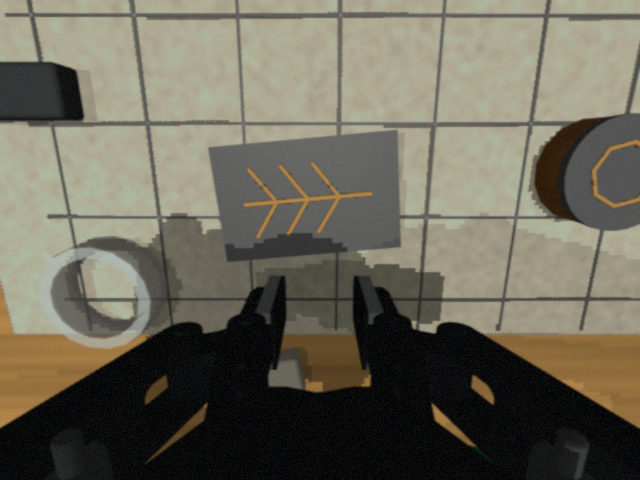

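View pics/s2.png

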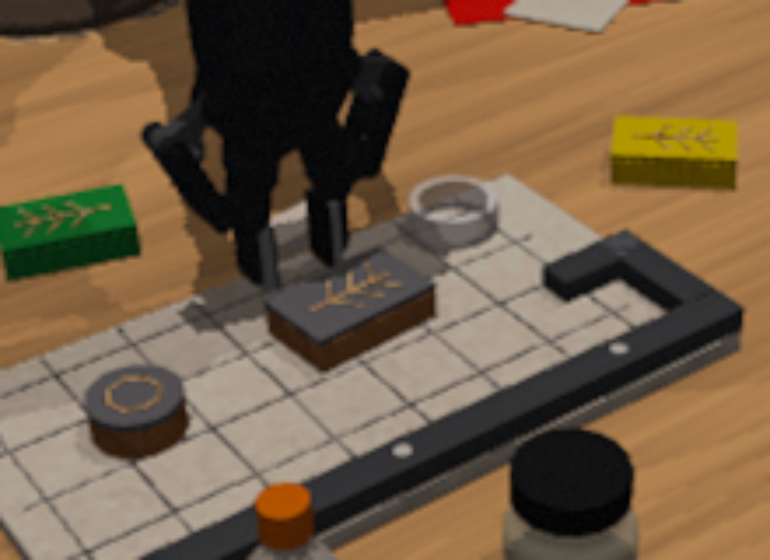

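The fingertips are down and about 5 mm off centre towards -y. The block centre is at wrist column 307 against 320 for the fingers. I'll shift that, then push +x.

```bash
python3 -m jog '{"grip":[0.65,0.65,0.65,0.65,0.65],"offset":[[0,-0.5,0.4],[0.5,0,0],[0.7,0,0],[0.7,0,0],[0.7,0,0]],"yaw":[0,0,0,0,0]}'
```

```text
t: 3.55
tcp_pos: [0.4861, -0.0702, 0.0166]
ee_rot: [0.0, 1.0, -0.004, 0.0]
ft_force: [-0.4, 0.5, 1.0]
opening: 0.03
```

```bash
python3 -m jog '{"grip":[0.65,0.65,0.65,0.65,0.65],"offset":[[0.7,0,0],[0.7,0,0],[0.7,0,0],[0.7,0,0],[0.4,0,0]],"yaw":[0,0,0,0,0]}'
python3 - <<'E'
from h import *
w=vision.capture("wrist");cv2.imwrite("pics/w3.png",w["image"][:,:,::-1])
E
```

```text
t: 4.05
tcp_pos: [0.5181, -0.0705, 0.0163]
ee_rot: [0.0, 1.0, -0.004, 0.0]
ft_force: [0.2, -0.4, 0.1]
opening: 0.0297
```

View pics/w3.png

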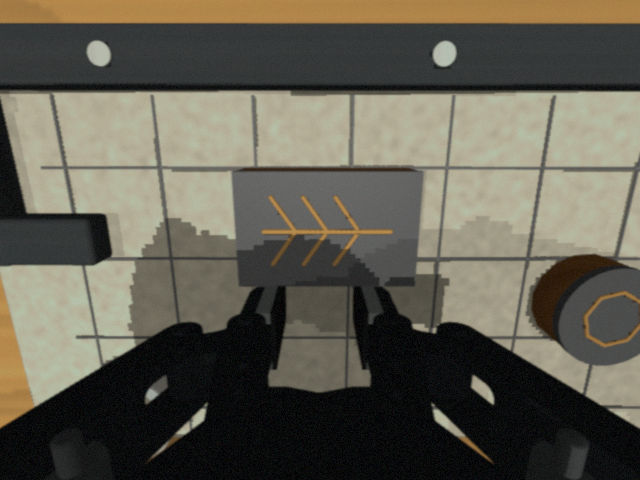

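The block is now square on both fingertips: its face edge runs along row 286 and is parallel to the rail edge at row 90. About 29 mm remain.

```bash
python3 -m jog '{"grip":[0.65,0.65,0.65,0.65,0.65],"offset":[[0.6,0,0],[0.5,0,0],[0.5,0,0],[0.4,0,0],[0.4,0,0]],"yaw":[0,0,0,0,0]}'
```

```text
t: 4.6
tcp_pos: [0.5414, -0.0705, 0.0163]
ee_rot: [-0.0, 1.0, -0.004, -0.0]
ft_force: [-0.9, 1.4, 0.2]
opening: 0.0299
```

```bash
python3 -m jog '{"grip":[0.65,0.65,0.65,0.65,0.65],"offset":[[0.2,0,0],[0.2,0,0],[0.1,0,0],[0.1,0,0],[0,0,0]],"yaw":[0,0,0,0,0]}'
```

```text
t: 5.1
tcp_pos: [0.5472, -0.0706, 0.0163]
ee_rot: [0.0, 1.0, -0.004, 0.0]
ft_force: [-1.0, 0.8, -0.2]
opening: 0.03
```

```bash
python3 -m jog '{"grip":[0.65,0.65,0.65,0.65,0.65],"offset":[[0.1,0,0],[0.1,0,0],[0.1,0,0],[0,0,0],[0,0,0]],"yaw":[0,0,0,0,0]}'
python3 - <<'E'
from h import *
w=vision.capture("wrist");cv2.imwrite("pics/w4.png",w["image"][:,:,::-1])
E
```

```text
t: 5.6
tcp_pos: [0.548, -0.0705, 0.0159]
ee_rot: [-0.0, 1.0, -0.004, -0.002]
ft_force: [-4.3, 0.1, 3.5]
opening: 0.03
```

View pics/w4.png

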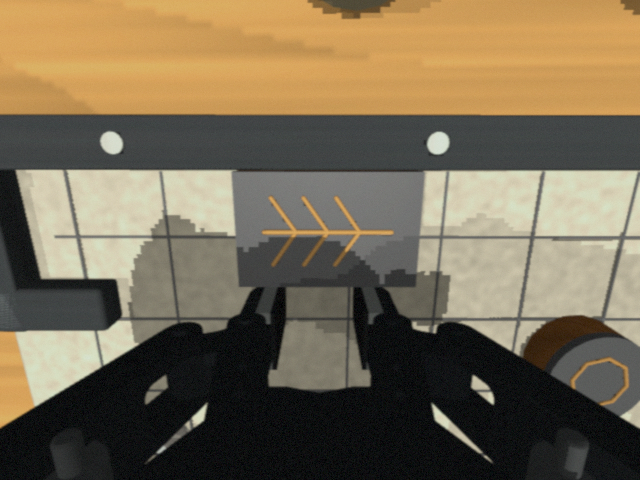

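The hand stalled at x=0.548 with about 4 N. The block's edge meets the rail along its full length (row 170, columns 234–424), so it is flush. Now I'll back off, lift, shut the fingers and go round to the block's -y end.

```bash
python3 -m jog '{"grip":[0.65,0.65,1,1,1],"offset":[[-1.5,0,0],[0,0,-4],[0,3.5,-1],[2.3,3.3,0],[2.4,0,0]],"yaw":[0,0,0,0,0]}' 30
python3 - <<'E'
from h import *
s,R=state();print(s["tcp_pos"],s["opening"])
w=vision.capture("wrist");cv2.imwrite("pics/w5.png",w["image"][:,:,::-1])
c=vision.capture("scene");cv2.imwrite("pics/s5.png",cv2.resize(c["image"][160:340,160:400],None,fx=3.3,fy=3.3)[:,:,::-1])
E
```

```text
t: 6.15
tcp_pos: [0.5837, -0.1429, 0.0679]
ee_rot: [0.001, 1.0, -0.006, 0.002]
ft_force: [0.6, -0.2, 0.0]
opening: 0.0002
[ 0.58373072 -0.14291789  0.067884  ] 0.00023030753546568965
```

View pics/w5.png

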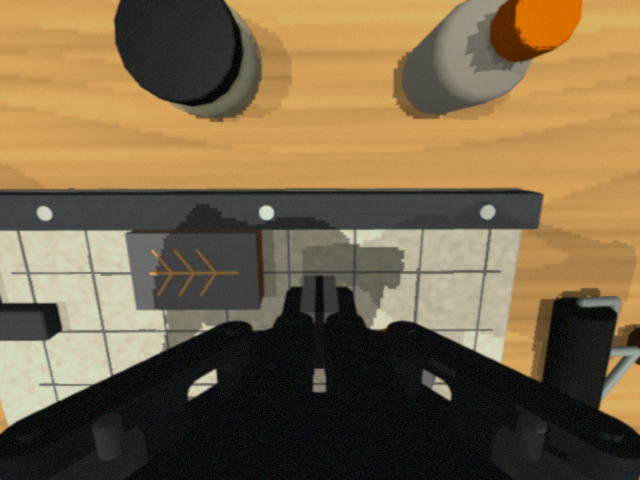

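View pics/s5.png

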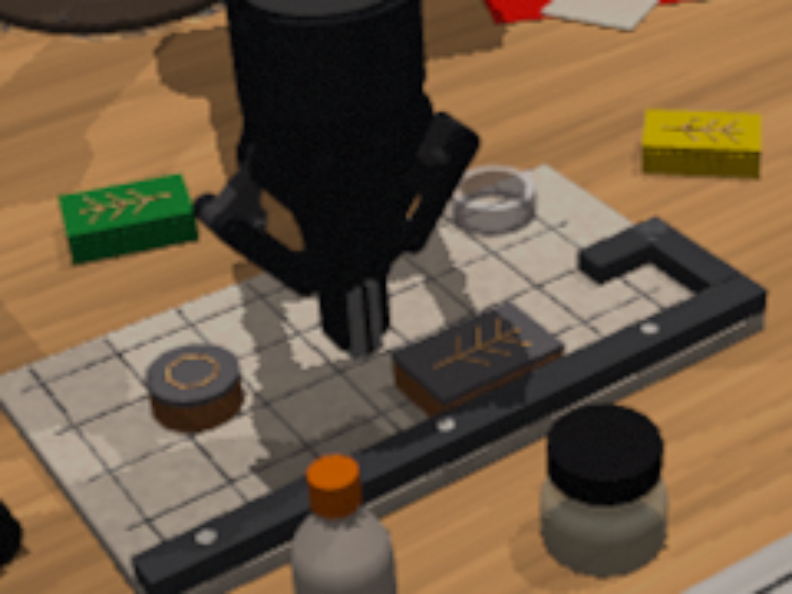

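The fingers are shut and hang over the strip between the blocks, about 20 mm short of the block's -y end. There is clearance to the round block, rail and glue. Descending.

```bash
python3 -m jog '{"grip":[1,1,1,1,1],"offset":[[0,0,0],[0,0,2],[0,0,2],[0,0,1],[0,0,0]],"yaw":[0,0,0,0,0]}'
python3 - <<'E'
from h import *
w=vision.capture("wrist");cv2.imwrite("pics/w6.png",w["image"][:,:,::-1])
E
```

```text
t: 6.75
tcp_pos: [0.5787, -0.1376, 0.0141]
ee_rot: [-0.001, 1.0, -0.003, -0.003]
ft_force: [0.1, 0.2, 0.7]
opening: -0.0001
```

View pics/w6.png

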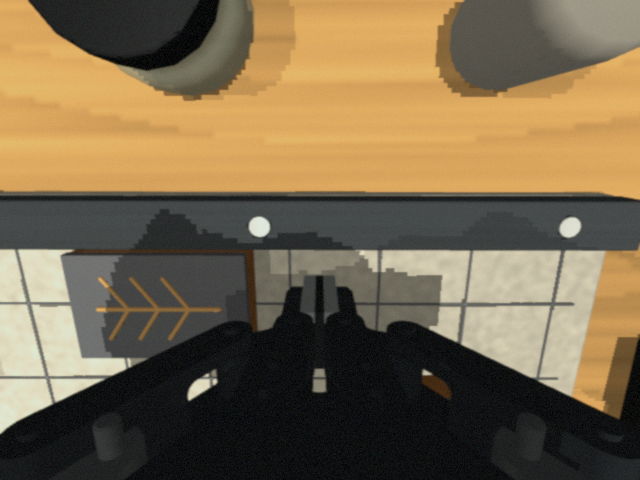

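The fingertips are down at the block's end with the block still on the rail. I'll raise 2 mm and push along the rail with a slight +x bias.

```bash
python3 -m jog '{"grip":[1,1,1,1,1],"offset":[[0.1,-0.5,-0.2],[0,-0.6,0],[0,-0.5,0],[0.05,-0.5,0],[0.05,-0.5,0]],"yaw":[0,0,0,0,0]}'
python3 - <<'E'
from h import *
w=vision.capture("wrist");cv2.imwrite("pics/w7.png",w["image"][:,:,::-1])
c=vision.capture("top");cv2.imwrite("pics/t7.png",cv2.resize(c["image"][185:325,265:490],None,fx=3.5,fy=3.5,interpolation=cv2.INTER_CUBIC)[:,:,::-1])
E
```

```text
t: 7.3
tcp_pos: [0.5841, -0.1125, 0.0187]
ee_rot: [0.0, 1.0, -0.004, 0.0]
ft_force: [0.0, -1.3, -0.4]
opening: -0.0002
```

View pics/w7.png

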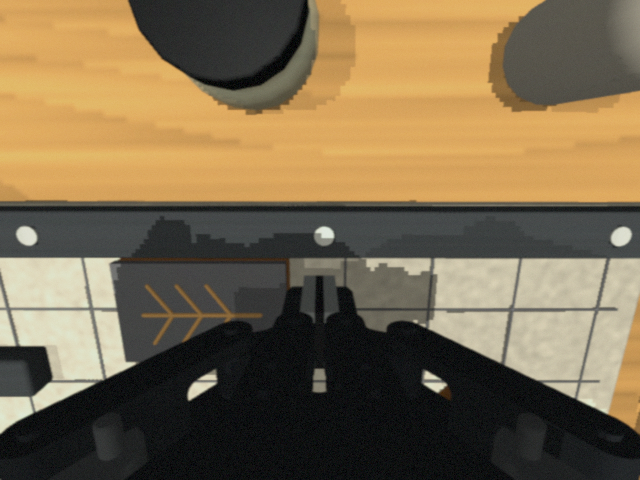

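View pics/t7.png

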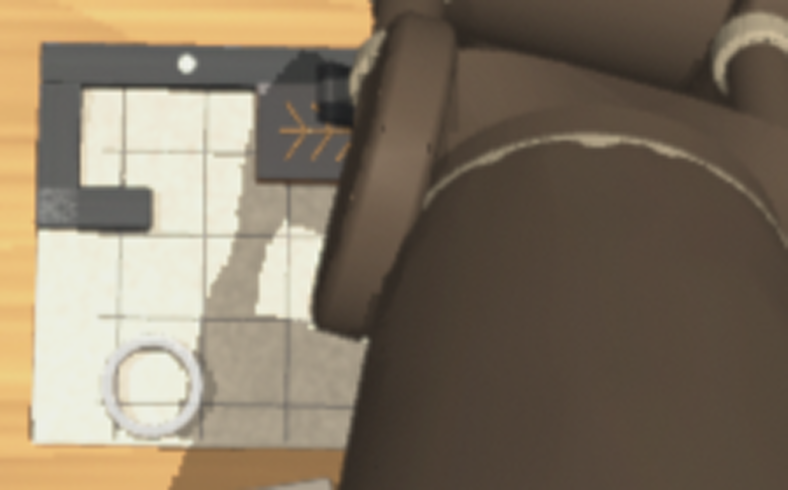

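The block is flush on the rail and the finger is just at its end. The finger is about 4 mm to the rail side of the block's centre line, so I'll back off, centre it, and push on.

```bash
python3 -m jog '{"grip":[1,1,1,1,1],"offset":[[0,0.8,0],[-0.4,0,0],[0,0,0],[0,-0.6,0],[0.05,-0.6,0]],"yaw":[0,0,0,0,0]}'
```

```text
t: 7.9
tcp_pos: [0.5801, -0.1087, 0.0182]
ee_rot: [-0.0, 1.0, -0.004, -0.0]
ft_force: [-0.7, -1.6, 0.2]
opening: 0.0
```

```bash
python3 -m jog '{"grip":[1,1,1,1,1],"offset":[[0.05,-0.6,0],[0.05,-0.6,0],[0.05,-0.6,0],[0.05,-0.6,0],[0.05,-0.4,0]],"yaw":[0,0,0,0,0]}'
python3 - <<'E'
from h import *
w=vision.capture("wrist");cv2.imwrite("pics/w8.png",w["image"][:,:,::-1])
c=vision.capture("top");cv2.imwrite("pics/t8.png",cv2.resize(c["image"][185:325,265:490],None,fx=3.5,fy=3.5,interpolation=cv2.INTER_CUBIC)[:,:,::-1])
E
```

```text
t: 8.4
tcp_pos: [0.583, -0.0801, 0.0182]
ee_rot: [-0.0, 1.0, -0.004, -0.0]
ft_force: [-0.4, -0.2, -0.1]
opening: -0.0
```

View pics/w8.png

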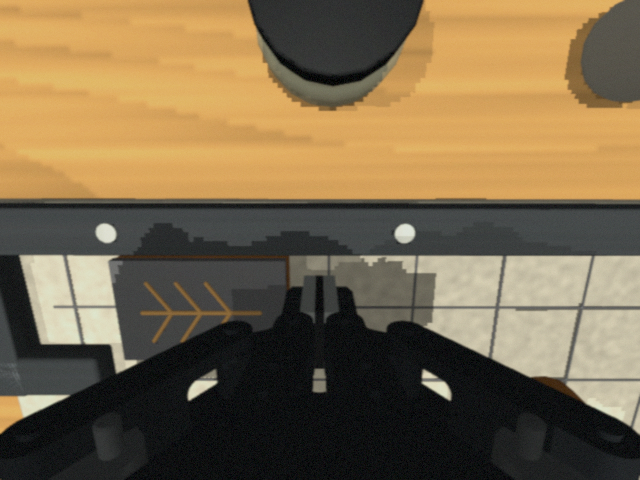

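View pics/t8.png

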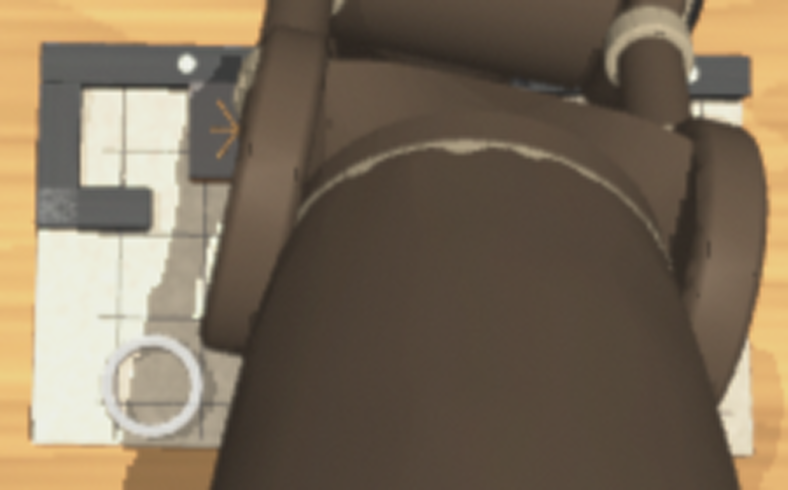

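The block is still flush and parallel. Its leading end is at top-crop column 190, and the stop is at 82, so about 50 mm remain. Continuing.

```bash
python3 -m jog '{"grip":[1,1,1,1,1],"offset":[[0,-0.6,0],[0,-0.6,0],[0,-0.6,0],[0,-0.6,0],[0,-0.5,0]],"yaw":[0,0,0,0,0]}'
```

```text
t: 9.0
tcp_pos: [0.5833, -0.0513, 0.0184]
ee_rot: [0.0, 1.0, -0.004, 0.0]
ft_force: [-0.1, -0.5, -0.1]
opening: 0.0
```

```bash
python3 -m jog '{"grip":[1,1,1,1,1],"offset":[[0,-0.4,0],[0,-0.4,0],[0,-0.3,0],[0,-0.3,0],[0,-0.2,0]],"yaw":[0,0,0,0,0]}'
python3 - <<'E'
from h import *
w=vision.capture("wrist");cv2.imwrite("pics/w9.png",w["image"][:,:,::-1])
c=vision.capture("top");cv2.imwrite("pics/t9.png",cv2.resize(c["image"][185:325,265:490],None,fx=3.5,fy=3.5,interpolation=cv2.INTER_CUBIC)[:,:,::-1])
E
```

```text
t: 9.5
tcp_pos: [0.5834, -0.0357, 0.0183]
ee_rot: [-0.0, 1.0, -0.004, 0.0]
ft_force: [0.8, -1.8, 0.5]
opening: 0.0001
```

View pics/w9.png

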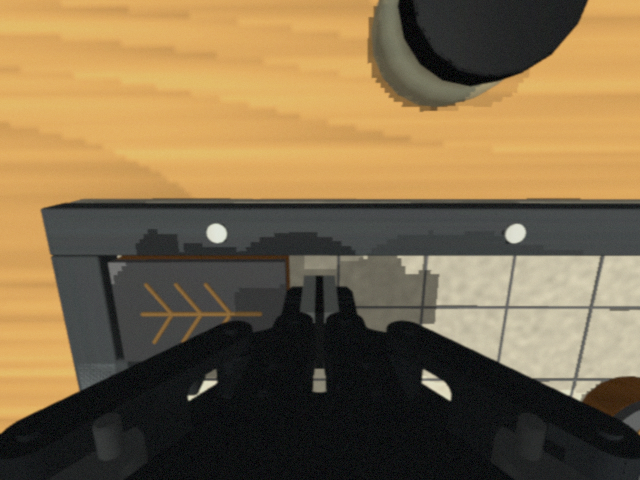

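View pics/t9.png

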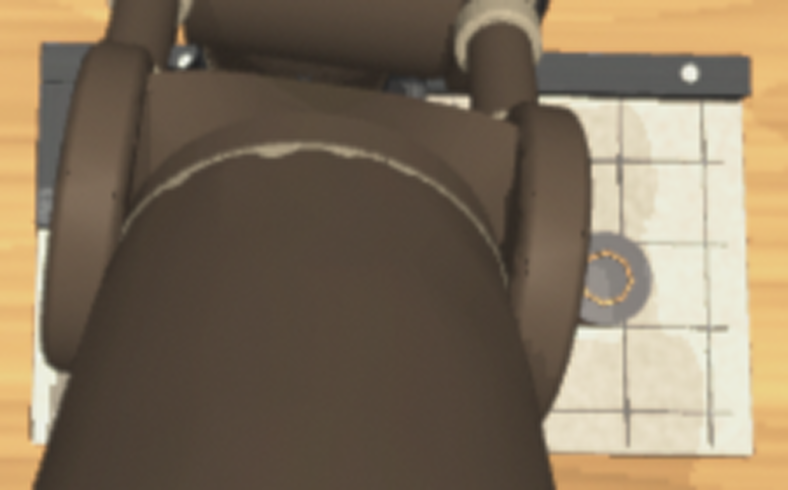

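The block is in the pocket with a few mm left, between its left end at wrist column ~110 and the stop face at ~100. I'll press gently until the force rises.

```bash
python3 -m jog '{"grip":[1,1,1,1,1],"offset":[[0,-0.2,0],[0,-0.2,0],[0,-0.15,0],[0,-0.15,0],[0,0,0]],"yaw":[0,0,0,0,0]}'
```

```text
t: 10.1
tcp_pos: [0.5834, -0.0286, 0.0182]
ee_rot: [-0.0, 1.0, -0.004, -0.0]
ft_force: [-0.4, 0.1, -0.0]
opening: 0.0002
```

```bash
python3 -m jog '{"grip":[1,1,1,1,1],"offset":[[0,-0.1,0],[0,-0.1,0],[0,-0.1,0],[0,0,0],[0,0,0]],"yaw":[0,0,0,0,0]}'
```

```text
t: 10.6
tcp_pos: [0.5833, -0.0278, 0.0184]
ee_rot: [0.001, 1.0, -0.003, -0.0]
ft_force: [-1.6, -6.1, 0.4]
opening: -0.0002
```

The hand stalled at y=-0.028 with 6 N against the stop. I'll back off straight, lift, and check with a clear view.

```bash
python3 -m jog '{"grip":[1,1,1,1,1],"offset":[[0,1.5,0],[0,0.5,0],[0,0,-4],[0,0,-4],[-1,0,-4]],"yaw":[0,0,0,0,0]}'; python3 -m jog '{"grip":[1,1,1,1,1],"offset":[[-4,0,-1],[-4,1,0],[-4,3,0],[-3,3,0],[0,0,0]],"yaw":[0,0,0,0,0]}'
python3 - <<'E'
from h import *
w=vision.capture("wrist");cv2.imwrite("pics/w10.png",w["image"][:,:,::-1])
c=vision.capture("top");cv2.imwrite("pics/t10.png",cv2.resize(c["image"][185:325,265:490],None,fx=3.5,fy=3.5,interpolation=cv2.INTER_CUBIC)[:,:,::-1])
c=vision.capture("scene");cv2.imwrite("pics/s10.png",cv2.resize(c["image"][180:330,150:410],None,fx=3,fy=3,interpolation=cv2.INTER_CUBIC)[:,:,::-1])
E
```

```text
t: 11.1
tcp_pos: [0.5741, -0.0461, 0.1395]
ee_rot: [-0.0, 1.0, -0.004, 0.001]
ft_force: [0.8, 0.3, 0.3]
opening: -0.0003
t: 11.6
tcp_pos: [0.4188, -0.1163, 0.1477]
ee_rot: [-0.0, 1.0, -0.006, -0.001]
ft_force: [0.3, -0.1, 0.4]
opening: 0.0002
```

View pics/w10.png

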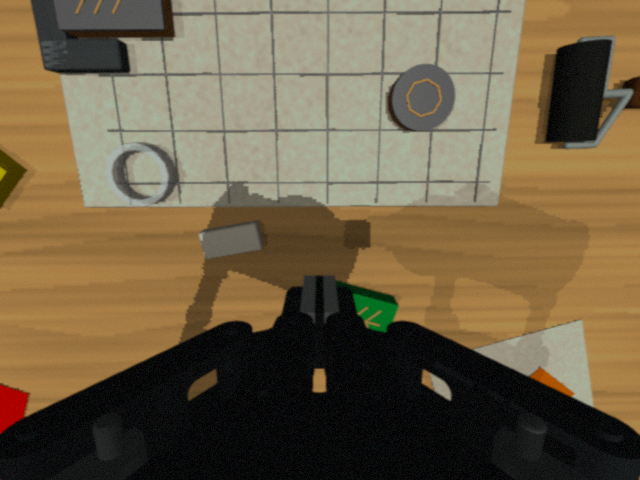

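View pics/t10.png

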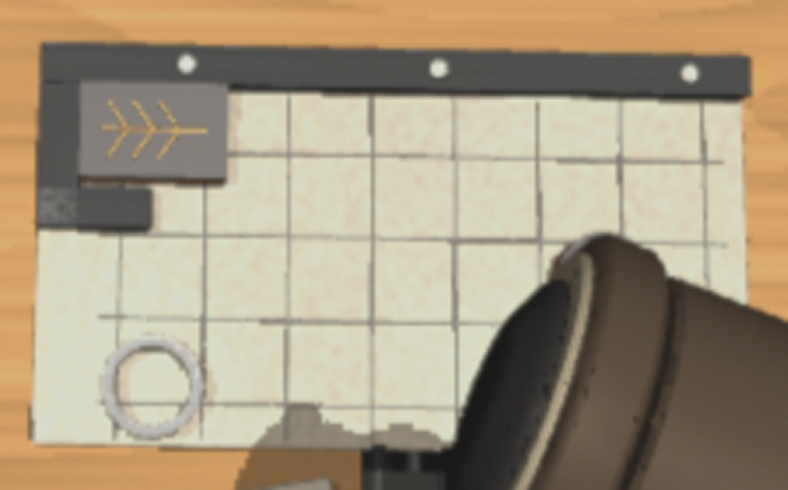

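View pics/s10.png

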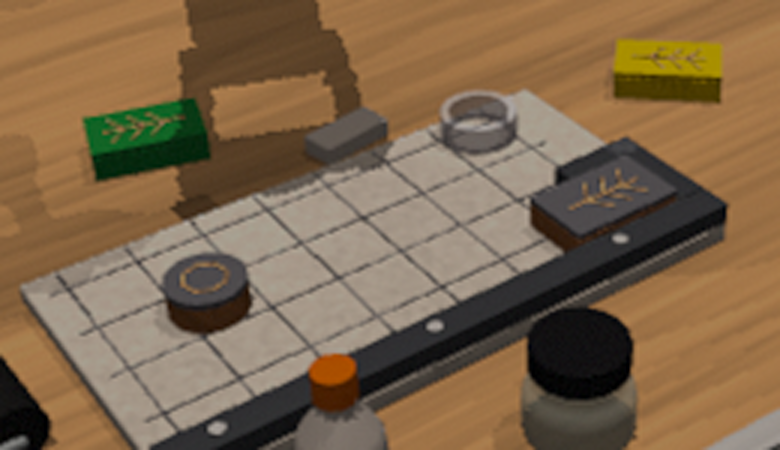

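The block is snug in the corner. Its face left edge is at crop column 79, at the stop edge, and its top edge (rows 81–86) runs along the rail. The round block and tape are in place. I'll do a numeric check.

Run:
```python
from h import *
c=vision.capture("top")
T=lambda x,y:((x+.5)/3.5-.5+265,(y+.5)/3.5-.5+185)
im=c["image"];hsv=cv2.cvtColor(im,cv2.COLOR_RGB2HSV)
P=np.array([onz(c,T(*u),.032) for u in[(79,81),(228,86),(227,180),(79,176)]]);print(P.round(4),P.mean(0).round(4))
print("angles",np.arctan2(*(P[0]-P[1])[:2]),np.arctan2(*(P[3]-P[2])[:2]))
b=[onz(c,T(*u),.026) for u in[(187,64),(438,69),(690,73)]];print(np.round(b,4))
a=np.arctan2(*(b[0]-b[2])[:2]);print("rail ang",a)
bx=np.array([np.cos(a),-np.sin(a)]);by=np.array([np.sin(a),np.cos(a)])
st=np.array(onz(c,T(80.5,135),.026))[:2]
print("x to rail place mm",1e3*((P.mean(0)-b[1])[:2]@bx+32.5),"y vs stop mm",1e3*((P.mean(0)[:2]-st)@by+35))
```

```text
[[ 0.6043  0.0539  0.032 ]
 [ 0.6026 -0.0164  0.032 ]
 [ 0.5577 -0.0161  0.032 ]
 [ 0.559   0.0531  0.032 ]] [0.5809 0.0186 0.032 ]
angles 0.024005140128759348 0.017871527391704833
[[ 0.6144  0.003   0.026 ]
 [ 0.6132 -0.1167  0.026 ]
 [ 0.6125 -0.2374  0.026 ]]
rail ang 0.007880787433793694
x to rail place mm 32466.613968016438 y vs stop mm 34965.54969431201
```

The printed residuals mix m and mm. Correctly read, they are x: -33.4+32.5 = -0.9 mm and y: -34.5+35 = +0.5 mm. The angle to the rail is about 0.013 rad. All are within tolerance, so I'm handing in.

```bash
python3 -c "
from workcell import manip
print(manip.observe()['t'],manip.sign_off())"
```

```text
the job is handed in; nothing more can be done
11.8 None
```

The oblong block is seated in the corner pocket, touching the rail and the end stop, and I handed the job in at 11.8 s. The sign-off gives no verdict.

- **To the rail:** I pushed the block square with two part-open fingertips until the hand stalled at about 4 N. It was flush there, roughly 90 mm short of its pocket place.
- **Into the pocket:** I pushed its -y end along the rail with the fingers shut until it stopped at about 6 N against the end stop. Then I backed the hand off clear.
- **Last checks:** In the final top view the block is about -0.9 mm from its place in x, +0.5 mm in y, and about 0.013 rad from square. Those are at the limit of the 2 mm camera calibration, but the contact forces agree with them.
- **Bystanders:** In the last pictures the round block, tape, eraser, glue, ink and brayer looked unmoved. I only checked this by eye, and the ruler was mostly out of those crops.
- **Faults in my checks:** My last script mixed metres and millimetres in its printed x and y residuals, so I worked those out by hand. Early corner heights from the two views were off by up to about 10 mm (block top 22–32 mm against 32 mm stated). The rail bolts and the round block agreed to about 2 mm.

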